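# Sort two tube sleeves and hold the good one flush on a sprung gauge pin

## Robot

A 7-joint arm with a two-finger parallel gripper is mounted at the origin on the work surface. World frame = base frame: x ahead of the robot, y to its left, z up, the work surface at z = 0. Lengths are in mm, angles in rad, forces in N, time in s.
With the tool pointing down it reaches from about 350 to 775 mm from the base axis. Payload 3.1 kg.
Tool frame: the origin (TCP) lies between the finger pads; the fingertips stand 8 mm ahead of it and the grasp point (between the pads) lies 11 mm behind it (r.nose_length is the distance from the TCP to the fingertips, in mm); z points along the fingers, x is the direction in which the jaws open and shut, and the axes are right-handed (so a half turn about z gives the same grasp; the last joint's range is limited). The gripper opens to 85 mm and grips with 20 to 120 N. Pads are 22 mm wide; open, the fingers measure 114 mm over their backs; the gripper's body (76 mm by 85 mm) begins 54 mm behind the grasp point. The pads swing forward as they close: fully open they stand 13 mm farther back than shut.
Start: joints at [-1.181, 0.311, 0.014, 1.512, -0.004, 1.319, -0.027], TCP at [230.154, 499.546, 239.304] pointing down, gripper open.
Joint ranges: [-2.7, 2.7], [-0.3, 1.91], [-1.27, 1.3], [0.12, 2.57], [-1.44, 4.58], [0.2, 2.03], [-3.05, 3.05]. Speed limits (rad/s): [2.79, 2.79, 3.14, 3.14, 3.14, 3.14, 3.14].

## Interface

Orientations are given as a unit quaternion [x, y, z, w].
In Python, from bench import r gives the robot as it stands. The module is installed in compiled form; this text tells all that it offers. Calls block until the motion is done:
- r.movep(position, orientation): joint-space move of the TCP to a pose.
- r.move_linear(position, rate=150, frame=None): straight line of the TCP; frame=None keeps the orientation; rate is the mean speed in mm/s.
- r.move_j(angles): joint-space move.
- r.open() and r.grasp(strength=None): open the fingers fully, or close them until they stop; strength is the grip in N (None keeps the last).
- r.hold(seconds).
- r.solve_ik(position, orientation): joint angles nearest the present ones, or None.
- r.sense(): the state.
- r.snapshot(name): name is "side" or "top"; returns a dict with "frame" (400x640x3 uint8, blue, green, red), "fx", "fy", "cx", "cy" (pixels), "position" and "rotation" of the camera in the world. Camera axes: x right, y down, z forward; pixel columns grow to the right and rows downward; lengths in mm; the calibration is good to about 2 mm. A picture is of the moment at which its call begins. There is no depth.
A pose or a line that the arm cannot do raises r.IKError and nothing moves.
- r.close_job(): hands the job in, once; it reports no verdict.
The state is a dict: "t": time; "qpos": joint angles; "dq": joint speeds; "joint_torque": joint torques, N m; "ee_pos": TCP position; "eef_rot": TCP orientation; "contact_force": force on the tool from outside, world axes, zero at the start; "ft_torque": the same for the moment, N m; "finger_gap": finger opening in mm.
Only numpy, scipy, OpenCV 4.12 (cv2) and the standard library are available. Lean on these libraries where they do the work, as an engineer would, in place of code of your own. Each camera call takes 0.05 s, during which the arm holds its last target.

## Task

Only one of the two orange tube sleeves is bored wide enough to go over the steel gauge pin: first put the narrow-bored one in the white reject tray and let go of it, then slide the other over the pin and push it, with the yellow sprung collar under it, down until the sleeve's top rim is level with the top of the pin. Finish while still holding it steadily pressed down there - do not let it spring back up or push it deeper - and leave the petri dish, the vial and the slide box where they are.

Things in the scene. Friction and masses are not known exactly. Their poses are not given: they have to be found in the camera images.
- wide_sleeve: the good sleeve: a plain orange plastic tube, open at both ends, outside diameter 34 mm, height 45 mm, bore 20 mm (wall 7 mm), 25 to 50 g; starts standing on the bench. It differs from the narrow sleeve only in its bore. Origin at the centre of its lower end, z along its axis (up)
- narrow_sleeve: the reject sleeve: the same orange tube, outside diameter 34 mm, height 45 mm, but bore only 12 mm (wall 11 mm), 25 to 50 g; does not go over the pin; starts standing on the bench. The two sleeves may start in either place. Origin at the centre of its lower end, z along its axis (up)
- wide_sleeve_top (a point): centre of the good sleeve's upper end, 45 mm above its origin
- gauge: the gauge, fixed to the bench: black round base, diameter 100 mm, 20 mm high, with an upright steel pin of diameter 16 mm in its middle, whose top 3 mm taper to diameter 10 mm. The pin's flat top is 81 mm above the bench. Origin at the centre of the base's underside, z up
- pin_top (a point): centre of the flat top of the gauge pin, 81 mm above the bench
- collar_top (a point): centre of the top face of the yellow sprung collar round the pin: outside diameter 44 mm, hole 18 mm. At rest its top is 46 mm above the bench (35 mm below the pin's top) and it stands 26 mm out of the black base, into which it sinks when pressed
- collar (a joint): travel of the yellow collar: 0 m at rest (up), grows as it is pressed down, stop at 0.018 m. Return spring: about 2.4 N at rest and 0.6 N more for each mm (about 8.4 N at 10 mm). A sleeve resting on the unpressed collar stands 10 mm above the pin's top, so it is level with the pin's top at 0.010 m
- reject_tray: white open square tray fixed to the bench, 130 x 130 mm outside, 16 mm high, walls and floor 4 mm thick. Origin at the centre of its underside, x and y along its sides, z up
- petri_dish: bystander: closed white petri dish, diameter 90 mm, 15 mm high, standing on the bench; origin at the centre of its underside
- vial: bystander: small glass vial with a cork, diameter 26 mm, 55 mm high, standing on the bench; origin at the centre of its underside
- slide_box: bystander: flat blue and black slide box, 55 x 85 x 22 mm, lying on the bench; origin at the centre of its underside, x along its 55 mm side
Not all that is in view belongs to the job. Leave any purple look-alike of the narrow_sleeve alone.

How it is judged:
By the outcome, as a careful person would: the job done as asked, in the order asked, and still so for the second after the job is handed in, while the arm keeps its last pose, push and grip.
It also fails if it takes over 64 s, if anything falls off the work surface, if the arm or the gripper's body presses on something with over 40 N, if the wrist force passes 120 N, or if a joint passes its speed limit or range.

## Working session

There is one attempt and no reset: what is moved stays moved. The work goes in short steps, each a Python script; the robot and the scene stay as the last script left them, time stands still between calls to the robot, and variables do not carry over. Pictures are saved under pics/ and viewed, and the job is handed in when it is done.

```bash
mkdir -p pics; python3 - <<'E'
from bench import r
import cv2, numpy as np
s=r.sense(); print(s['t'],s['ee_pos'],s['eef_rot'],s['contact_force'],s['finger_gap'],r.nose_length)
for n in ("side","top"):
    d=r.snapshot(n); cv2.imwrite(f"pics/{n}0.png",d['frame'])
    print(n,d['fx'],d['fy'],d['cx'],d['cy'],np.array(d['position']).round(1).tolist(),np.array(d['rotation']).round(4).tolist())
E
```

```text
0.0 [229.82232552 498.86757765 238.20096721] [ 8.42143176e-01  5.39252652e-01 -9.94770553e-04  6.76854571e-04] [-0.25039456 -1.38296014  0.66532765] 85.54193135021079 8.0
side 467.09868971518586 467.09868971518586 318.84111364096566 195.25223828003482 [265.5, -642.5, 846.9] [0.9105, -0.193, 0.0845, -0.3558]
top 462.3464799689658 462.3464799689658 314.920018263121 193.8916591185642 [495.3, 17.6, 1208.0] [-0.6972, 0.7163, -0.0277, 0.0134]
```

View pics/side0.png

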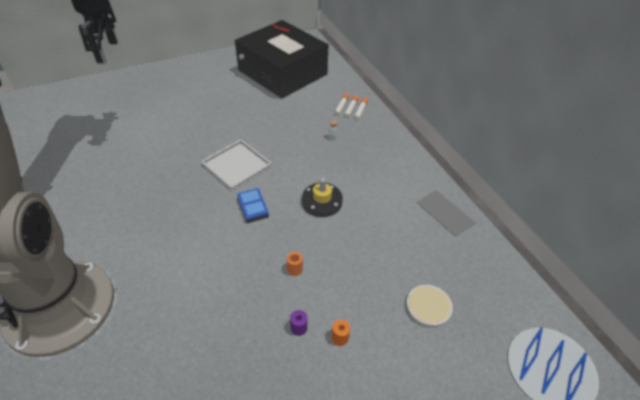

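View pics/top0.png

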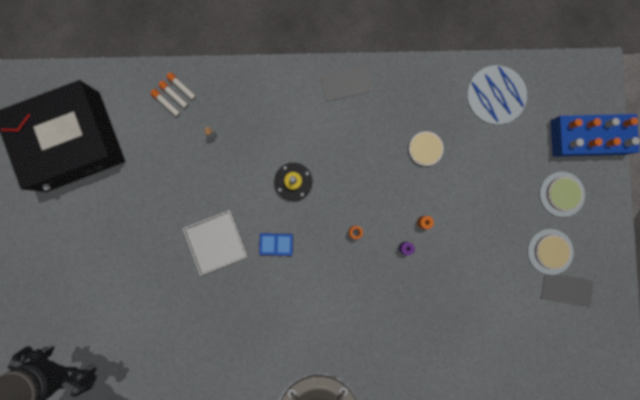

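```bash
cat > h.py <<'E'
import cv2, numpy as np
from scipy.spatial.transform import Rotation as R
def ray(d,u,v):
    c=np.array([(u-d['cx'])/d['fx'],(v-d['cy'])/d['fy'],1.])
    w=R.from_quat(d['rotation']).apply(c); return np.array(d['position'],float),w/np.linalg.norm(w)
def onz(d,u,v,z):
    p,w=ray(d,u,v); return p+w*(z-p[2])/w[2]
def proj(d,P):
    c=R.from_quat(d['rotation']).inv().apply(np.array(P,float)-np.array(d['position'],float))
    return np.array([d['fx']*c[0]/c[2]+d['cx'],d['fy']*c[1]/c[2]+d['cy']])
def tri(d1,a,d2,b):
    p,w=ray(d1,*a); q,x=ray(d2,*b)
    A=np.c_[w,-x]; s=np.linalg.lstsq(A,q-p,rcond=None)[0]
    P=p+w*s[0];Q=q+x*s[1]; return (P+Q)/2,np.linalg.norm(P-Q)
def mask(f,lo,hi): return cv2.inRange(cv2.cvtColor(f,cv2.COLOR_BGR2HSV),lo,hi)
def comps(m,amin=20):
    n,l,st,c=cv2.connectedComponentsWithStats(m)
    return [(c[i].round(1).tolist(),st[i].tolist()) for i in range(1,n) if st[i][4]>=amin]
E
python3 - <<'E'
from bench import r
from h import *
D={n:r.snapshot(n) for n in("side","top")}
import pickle; pickle.dump(D,open('d0.pkl','wb'))
for n,d in D.items():
    print(n)
    for k,lo,hi in (("orange",(3,150,100),(16,255,255)),("yellow",(20,120,60),(35,255,255)),("purple",(125,80,40),(160,255,255)),("blue",(100,130,80),(118,255,255)),("white",(0,0,135),(180,40,255))):
        print(k,comps(mask(d['frame'],lo,hi),25))
t=D['top']['frame']; s=D['side']['frame']
up=lambda f,u,v,h:cv2.resize(f[v-h:v+h,u-h:u+h],(260,260),interpolation=cv2.INTER_CUBIC)
cv2.imwrite('pics/crop1.png',np.vstack([np.hstack([up(t,356,232,14),up(t,427,222,14),up(t,293,181,24)]),np.hstack([up(s,295,263,16),up(s,341,332,16),up(s,322,195,26)])]))
E
```

```text
side
orange [([294.3, 263.0], [288, 253, 14, 22, 248]), ([340.3, 332.1], [333, 320, 16, 25, 333])]
yellow [([321.9, 193.7], [313, 184, 19, 19, 238])]
purple [([298.3, 322.0], [290, 310, 17, 25, 356])]
blue [([252.1, 205.7], [238, 189, 29, 30, 305]), ([530.8, 354.0], [521, 329, 21, 50, 154]), ([552.2, 366.5], [543, 341, 20, 51, 173]), ([575.5, 377.5], [566, 354, 20, 46, 176])]
white [([285.3, 43.6], [269, 35, 34, 19, 345]), ([285.5, 245.3], [2, 47, 606, 353, 126669]), ([8.4, 213.3], [0, 198, 20, 30, 305]), ([8.9, 348.2], [0, 338, 20, 18, 60]), ([531.6, 352.1], [527, 342, 10, 22, 78]), ([65.3, 362.8], [38, 350, 45, 31, 393]), ([553.0, 364.8], [549, 354, 9, 23, 83]), ([575.1, 378.3], [571, 368, 9, 23, 88]), ([40.0, 373.9], [38, 370, 5, 8, 27]), ([68.4, 391.8], [60, 387, 16, 12, 65]), ([101.2, 390.3], [94, 387, 15, 8, 64]), ([116.6, 390.7], [113, 388, 10, 6, 29]), ([130.3, 396.7], [126, 394, 9, 6, 41])]
top
orange [([170.2, 76.2], [167, 73, 8, 8, 39]), ([162.4, 84.5], [159, 81, 8, 8, 40]), ([154.4, 92.7], [151, 89, 8, 8, 41]), ([633.1, 120.9], [630, 119, 7, 5, 30]), ([577.4, 122.3], [575
[... 226 characters left out ...]
llow [([292.7, 180.4], [284, 171, 19, 20, 244])]
purple [([406.5, 248.1], [399, 242, 16, 13, 159])]
blue [([596.3, 135.2], [559, 114, 80, 41, 2063]), ([275.4, 244.0], [260, 234, 33, 21, 488])]
white [([492.5, 97.0], [468, 65, 55, 59, 1479]), ([516.8, 82.8], [501, 66, 26, 39, 312]), ([183.6, 88.0], [173, 79, 21, 19, 116]), ([175.3, 96.0], [165, 87, 21, 19, 115]), ([167.5, 104.5], [158, 95, 20, 20, 115]), ([57.3, 130.5], [35, 113, 46, 36, 980]), ([426.8, 146.7], [409, 131, 35, 35, 153]), ([579.9, 141.4], [578, 139, 5, 6, 27]), ([635.6, 140.5], [633, 138, 6, 6, 28]), ([561.6, 193.2], [541, 172, 44, 44, 583]), ([215.9, 242.6], [186, 211, 60, 62, 2279]), ([549.7, 250.6], [529, 230, 44, 44, 563])]
```

View pics/crop1.png

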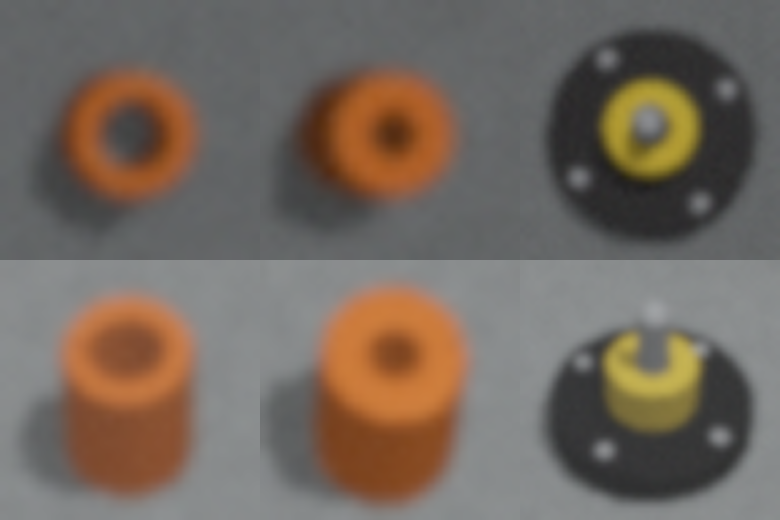

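The narrow-bored sleeve is at top (427,222) / side (341,327), with the small dark hole. The wide one is at top (356,232) / side (294,258). The purple look-alike is at top (407,248) / side (298,322), and the orange caps of the tubes and rack are at the edges. All I leave alone except the two sleeves. Next I measure positions.

```bash
python3 - <<'E'
from h import *; import pickle
D=pickle.load(open('d0.pkl','rb')); S,T=D['side'],D['top']
for n,a,b in (("narrow",(426.9,221.9),(341.1,327.1)),("wide",(355.6,231.9),(294.3,257.8)),("pin",(292.5,178.7),(322.5,178.5))):
    P,e=tri(T,a,S,b); print(n,P.round(1),e.round(1),'top@z',onz(T,*a,81 if n=="pin" else 45).round(1),'side',onz(S,*b,81 if n=="pin" else 45).round(1))
# black disc (base top z=20) : hull of dark mask
for n,d,c in (("top",T,(293,181)),("side",S,(322,198))):
    f=d['frame'];h=40;u,v=c
    g=f[v-h:v+h,u-h:u+h].max(2); m=(g<75).astype(np.uint8)
    y=mask(f,(20,110,50),(35,255,255))[v-h:v+h,u-h:u+h]>0
    n_,l,st,_=cv2.connectedComponentsWithStats(m|y.astype(np.uint8)); i=1+st[1:,4].argmax()
    pts=cv2.findContours((l==i).astype(np.uint8),cv2.RETR_EXTERNAL,cv2.CHAIN_APPROX_NONE)[0][0]
    hull=cv2.convexHull(pts); e=cv2.fitEllipse(hull); ce=np.array(e[0])+[u-h,v-h]
    print(n,'disc',ce.round(1),np.round(e[1],1),[onz(d,*ce,z).round(1) for z in(10,20)])
    # yellow
    yy,xx=np.nonzero(y); print(' yellow',xx.mean()+u-h,yy.mean()+v-h, onz(d,xx.mean()+u-h,yy.mean()+v-h,46).round(1))
# bench points
f=T['frame']
m=mask(f,(0,0,135),(180,40,255)); n_,l,st,_=cv2.connectedComponentsWithStats(m)
i=l[243,216]; c=cv2.findContours((l==i).astype(np.uint8),cv2.RETR_EXTERNAL,cv2.CHAIN_APPROX_NONE)[0][0]
rc=cv2.minAreaRect(c); print('tray',onz(T,*rc[0],16).round(1),[onz(T,*q,16)[:2].round(0).tolist() for q in cv2.boxPoints(rc)])
for nm,uv,z in(("purple",(407.2,248),45),("petri",(426.5,149),15),("box",(276,244.5),22),("vial?",(209,133),40)): print(nm,onz(T,*uv,z).round(0))
E
```

```text
narrow [ 485.  -288.6   41.8] 1.2 top@z [ 484.4 -287.5   45. ] side [ 484.6 -290.2   45. ]
wide [ 464.9 -107.3   40.2] 1.3 top@z [ 464.4 -106.5   45. ] side [ 464.3 -110.7   45. ]
pin [599.9  47.4  79.2] 1.1 top@z [599.2  47.5  81. ] side [599.6  45.7  81. ]
top disc [292.7 181.8] [38.2 39.2] [array([597.6,  49.1,  10. ]), array([596.8,  48.9,  20. ])]
 yellow 292.6061776061776 180.48648648648648 [597.9  48.3  46. ]
side disc [321.5 199.7] [33.2 40. ] [array([598.3,  44.5,  10. ]), array([594.3,  36.3,  20. ])]
 yellow 321.8853754940711 193.68379446640316 [592.6  31.9  46. ]
tray [448.1 249.8  16. ] [[487.0, 329.0], [528.0, 214.0], [409.0, 171.0], [369.0, 286.0]]
purple [ 420. -235.   45.]
petri [ 674. -302.   15.]
box [437.  95.  22.]
vial? [725. 258.  40.]
```

```bash
cat >> h.py <<'E'
def yaw(deg): a=np.radians(deg)/2; return [float(np.cos(a)),float(np.sin(a)),0.,0.]
E
python3 - <<'E'
from bench import r
from h import *
for n,p,y in(("nar",(484.8,-288.9,17),(50,230,-130)),("tray",(448,250,21),(64.6,244.6,-25.4,154.6)),("wide",(464.8,-108,17),(0,45,90,135,180,-45)),("pin",(599.5,47,50),(0,45,90,135,180,-45))):
    for a in y:
        for z in (0,100):
            q=r.solve_ik([p[0],p[1],p[2]+z],yaw(a)); print(n,a,z,None if q is None else np.round(q,2).tolist())
E
```

```text
nar 50 0 [0.05, 0.64, 0.65, 1.76, -0.48, 0.91, 1.77]
nar 50 100 [-0.13, 0.58, 0.94, 1.67, -0.51, 1.15, 1.81]
nar 230 0 [-0.21, 0.86, 1.12, 1.76, -0.86, 1.11, -1.06]
nar 230 100 [-0.23, 0.68, 1.13, 1.68, -0.65, 1.21, -1.22]
nar -130 0 [-0.21, 0.86, 1.12, 1.76, -0.86, 1.11, -1.06]
nar -130 100 [-0.23, 0.68, 1.13, 1.68, -0.65, 1.21, -1.22]
tray 64.6 0 [-0.69, 0.47, 0.19, 1.88, -0.12, 0.79, 0.69]
tray 64.6 100 [-0.7, 0.34, 0.2, 1.79, -0.08, 1.02, 0.65]
tray 244.6 0 [-1.32, 0.76, 1.12, 1.91, -0.81, 1.03, -1.85]
tray 244.6 100 [-1.35, 0.55, 1.13, 1.81, -0.55, 1.14, -2.05]
tray -25.4 0 [-0.85, 0.49, 0.4, 1.89, -0.26, 0.81, -0.75]
tray -25.4 100 [-0.87, 0.35, 0.42, 1.8, -0.17, 1.03, -0.83]
tray 154.6 0 [-0.5, 0.47, -0.06, 1.88, 0.04, 0.79, 2.12]
tray 154.6 100 [-0.53, 0.34, -0.01, 1.78, 0.01, 1.02, 2.15]
wide 0 0 [-0.47, 0.56, 0.86, 2.0, -0.57, 0.84, 0.72]
wide 0 100 [-0.52, 0.37, 0.89, 1.91, -0.34, 1.02, 0.52]
wide 45 0 [-0.45, 0.55, 0.84, 2.0, -0.55, 0.84, 1.49]
wide 45 100 [-0.51, 0.36, 0.88, 1.91, -0.33, 1.02, 1.3]
wide 90 0 [-0.32, 0.49, 0.65, 1.99, -0.41, 0.79, 2.15]
wide 90 100 [-0.45
[... 334 characters left out ...]
53, 0.38, 0.91, 1.91, -0.35, 1.03, -0.25]
pin 0 0 [-0.53, 0.65, 0.64, 1.62, -0.44, 1.02, 0.24]
pin 0 100 [-0.55, 0.54, 0.66, 1.52, -0.34, 1.2, 0.17]
pin 45 0 [-0.47, 0.63, 0.53, 1.62, -0.36, 1.0, 0.96]
pin 45 100 [-0.47, 0.51, 0.53, 1.51, -0.27, 1.19, 0.89]
pin 90 0 [-0.32, 0.59, 0.31, 1.61, -0.21, 0.97, 1.63]
pin 90 100 [-0.36, 0.49, 0.37, 1.51, -0.19, 1.18, 1.61]
pin 135 0 [-0.24, 0.58, 0.19, 1.61, -0.13, 0.96, 2.35]
pin 135 100 [-0.29, 0.48, 0.26, 1.51, -0.13, 1.17, 2.35]
pin 180 0 [0.55, 0.86, -1.08, 1.58, 0.8, 1.2, 2.45]
pin 180 100 [0.54, 0.72, -1.08, 1.47, 0.64, 1.33, 2.56]
pin -45 0 [-0.6, 0.68, 0.74, 1.62, -0.52, 1.04, -0.48]
pin -45 100 [-0.62, 0.57, 0.78, 1.52, -0.42, 1.22, -0.56]
```

```bash
python3 - <<'E'
from bench import r
from h import *
r.movep([484.8,-288.9,140],yaw(50)); s=r.sense(); print(s['t'],s['ee_pos'].round(1),s['contact_force'].round(1))
r.move_linear([484.8,-288.9,17],rate=120); s=r.sense(); print(s['t'],s['ee_pos'].round(1),s['contact_force'].round(1))
r.grasp(40); s=r.sense(); print(s['t'],s['finger_gap'],s['ee_pos'].round(1),s['contact_force'].round(1))
r.move_linear([484.8,-288.9,150],rate=150); s=r.sense(); print(s['t'],s['finger_gap'],s['ee_pos'].round(1),s['contact_force'].round(1))
S,T=r.snapshot('side'),r.snapshot('top')
c=lambda d: (lambda u,v:cv2.resize(d['frame'][max(0,v-50):v+50,u-60:u+60],(390,325),interpolation=cv2.INTER_CUBIC))(*proj(d,[485,-289,150]).astype(int))
cv2.imwrite('pics/lift1.png',np.hstack([c(S),c(T)]))
E
```

```text
3.1333 [ 485.6 -287.7  139.9] [-0.3  0.3  0.3]
4.3083 [ 485.4 -289.5   17.8] [-0.3 -0.3 -0.2]
4.8333 33.65278197029293 [ 485.1 -289.1   17.5] [0.4 0.6 3.8]
5.8667 33.88829505786184 [ 484.2 -288.2  148.9] [-0.8 -0.3 -0.6]
```

View pics/lift1.png

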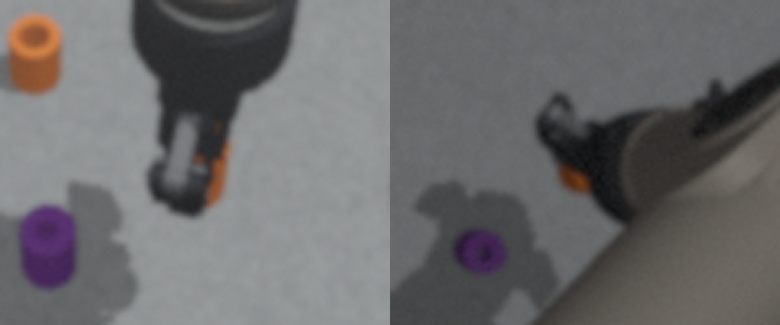

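The lift shows the narrow sleeve held between the pads (orange at crop 215,175), with the purple and wide sleeves undisturbed. Next it goes to the tray.

```bash
python3 - <<'E'
from bench import r
from h import *
def p(k):
    s=r.sense(); print(k,round(s['t'],2),s['finger_gap'].round(1),s['ee_pos'].round(1),s['contact_force'].round(1))
r.movep([448,250,150],yaw(64.6)); p('above')
r.move_linear([448,250,30],rate=120); p('low')
for z in (26,24,23,22,21,20):
    r.move_linear([448,250,z],rate=40); s=r.sense(); print(z,s['contact_force'].round(1))
    if s['contact_force'][2]>4: break
r.open(); p('open')
r.move_linear([448,250,z+110],rate=130); p('up')
r.movep([464.8,-108,150],yaw(45)); p('wide')
S,T=r.snapshot('side'),r.snapshot('top')
for n,d in(('S',S),('T',T)): cv2.imwrite(f'pics/tray_{n}.png',d['frame'])
E
```

```text
Traceback (most recent call last):
AttributeError: 'float' object has no attribute 'round'
```

```bash
cat >> h.py <<'E'
def p(r,k):
    s=r.sense(); print(k,round(s['t'],2),round(s['finger_gap'],1),s['ee_pos'].round(1),s['contact_force'].round(1)); return s
E
python3 - <<'E'
from bench import r
from h import *
p(r,'above')
r.move_linear([448,250,30],rate=120); p(r,'low')
for z in (26,24,23,22,21,20):
    r.move_linear([448,250,z],rate=40); s=r.sense(); print(z,s['contact_force'].round(1))
    if s['contact_force'][2]>4: break
r.open(); p(r,'open')
r.move_linear([448,250,z+110],rate=130); p(r,'up')
r.movep([464.8,-108,150],yaw(45)); p(r,'wide')
S,T=r.snapshot('side'),r.snapshot('top')
for n,d in(('S',S),('T',T)): cv2.imwrite(f'pics/tray_{n}.png',d['frame'])
E
```

```text
above 7.92 33.5 [448.8 248.6 150.2] [-0.  -0.6 -0.1]
low 9.07 33.6 [448.8 250.2  30.7] [0.7 0.5 0.1]
26 [-0.2 -0.1 -0.1]
24 [-0.4 -0.  -0.1]
23 [-1.1 -0.6 -0.7]
22 [-0.2  0.4  0.9]
21 [-0.9 -0.7  4.7]
open 10.88 85.2 [448.  250.   20.9] [-0.7 -0.5  0.2]
up 11.88 85.4 [447.2 249.8 130.2] [ 0.   0.9 -0.8]
wide 13.22 85.5 [ 465.3 -106.   149.6] [0.3 0.1 1.1]
```

View pics/tray_S.png

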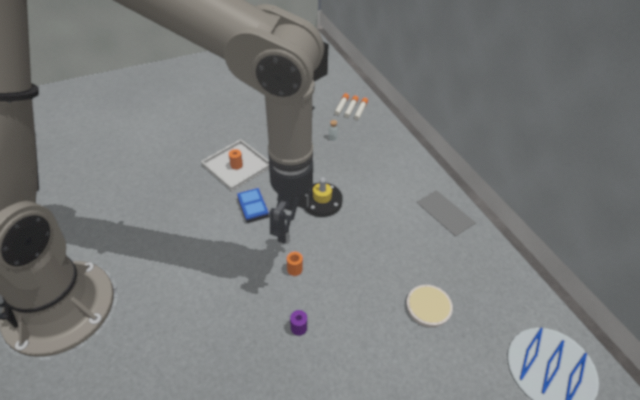

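View pics/tray_T.png

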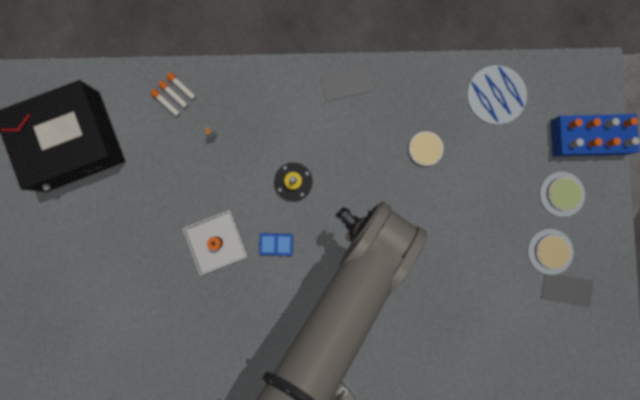

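The narrow sleeve stands free in the tray at side (236,159) / top (214,243), with nothing else disturbed. Next I pick the wide sleeve, squeezing it first at yaw 135 and then at yaw 45, so that its axis is centred in both directions.

```bash
python3 - <<'E'
from bench import r
from h import *
x,y=464.8,-108
r.movep([x,y,110],yaw(135)); p(r,'a')
r.move_linear([x,y,17],rate=110); p(r,'low')
r.grasp(20); p(r,'g1')
r.open()
r.move_linear([x,y,17],rate=60,frame=yaw(45)) if False else r.movep([x,y,17],yaw(45)); p(r,'rot')
r.grasp(80); p(r,'g2')
r.move_linear([x,y,140],rate=140); p(r,'lift')
r.movep([599.5,47,130],yaw(45)); p(r,'abovepin')
S,T=r.snapshot('side'),r.snapshot('top')
import pickle; pickle.dump((S,T),open('d2.pkl','wb'))
c=lambda d: (lambda u,v:cv2.resize(d['frame'][max(0,v-45):v+45,u-45:u+45],(390,390),interpolation=cv2.INTER_CUBIC))(*proj(d,[599.5,47,100]).astype(int))
cv2.imwrite('pics/pin1.png',np.hstack([c(S),c(T)]))
E
```

```text
a 14.58 85.0 [ 464.9 -107.8  110. ] [0.2 0.5 0.4]
low 15.57 85.7 [ 465.4 -108.3   17.5] [ 0.   0.2 -0.1]
g1 16.09 34.4 [ 465.1 -108.    17.4] [0.5 0.6 4. ]
rot 17.83 85.4 [ 464.8 -107.9   16.9] [ 0.8 -0.3  0.2]
g2 18.38 32.8 [ 465.  -108.2   17.4] [-0.6  0.5  5.2]
lift 19.4 32.8 [ 464.1 -107.5  139.2] [-0.2 -0.1 -0.8]
abovepin 20.23 32.6 [598.4  44.2 129.8] [-0.4 -0.9 -0.3]
```

View pics/pin1.png

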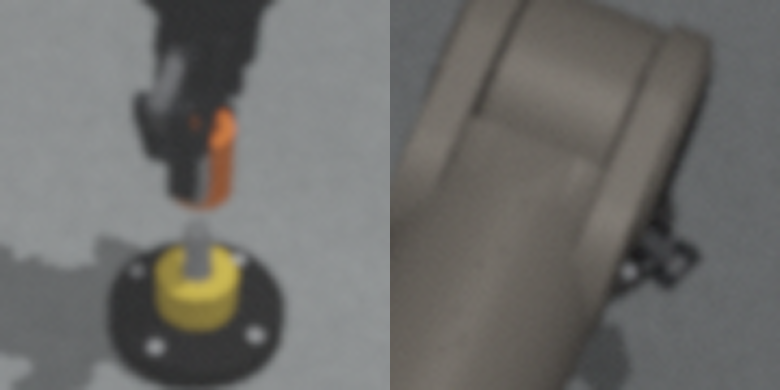

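```bash
python3 - <<'E'
from bench import r
from h import *; import pickle
S,T=pickle.load(open('d2.pkl','rb'))
D=pickle.load(open('d0.pkl','rb'))
print('bolts',onz(D['top'],293.1,181.05,20).round(1),onz(D['side'],322,196.5,20).round(1))
for k in range(4): p(r,'x')
f=S['frame']; 
for n,m in(('o',mask(f,(3,150,80),(16,255,255))),('y',mask(f,(20,120,60),(35,255,255)))): print(n,comps(m,15))
print(proj(S,[599.5,47,113]),proj(S,[599.5,47,81]))
u,v=proj(S,[599.5,47,100]).astype(int); cv2.imwrite('pics/pin2.png',cv2.resize(f[v-32:v+32,u-32:u+32],(576,576),interpolation=cv2.INTER_CUBIC)); print(u-32,v-32)
E
```

```text
bolts [598.7  47.8  20. ] [599.6  45.2  20. ]
x 20.33 33.0 [598.5  43.5 130.6] [-0.  -0.6 -0.8]
x 20.33 33.0 [598.5  43.5 130.6] [-0.  -0.6 -0.8]
x 20.33 33.0 [598.5  43.5 130.6] [-0.  -0.6 -0.8]
x 20.33 33.0 [598.5  43.5 130.6] [-0.  -0.6 -0.8]
o [([235.1, 155.5], [230, 151, 10, 14, 80]), ([327.7, 157.8], [326, 153, 4, 11, 31])]
y [([322.0, 194.0], [313, 184, 19, 19, 236])]
[322.51460343 168.1568161 ] [322.20662184 178.14011375]
290 140
```

View pics/pin2.png

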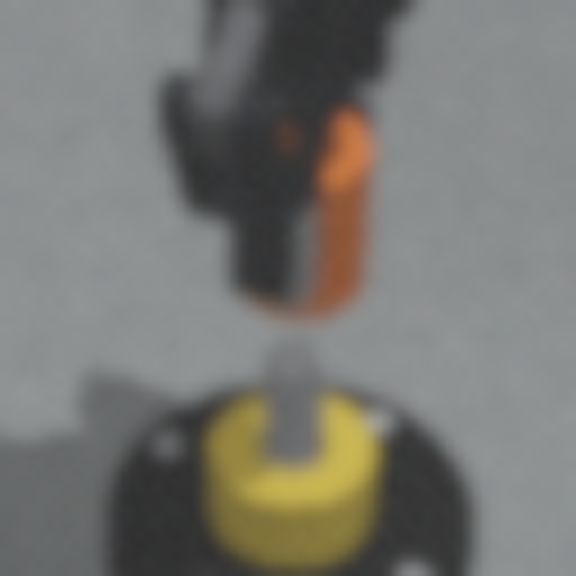

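```bash
cat >> h.py <<'E'
def av(r,k,n=12,dt=0.02):
    E=[];F=[]
    for _ in range(n):
        r.hold(dt); s=r.sense(); E.append(s['ee_pos']);F.append(s['contact_force'])
    e,f=np.mean(E,0),np.mean(F,0); print(k,round(s['t'],2),'gap',round(s['finger_gap'],1),e.round(2),f.round(2),'sd',np.std(E,0).round(2),np.std(F,0).round(2)); return e,f
E
python3 - <<'E'
from bench import r
from h import *
x,y=599.6,47.1
r.move_linear([x,y,115],rate=60); av(r,'115')
for z in (98,94,90,84,78,72,67):
    r.move_linear([x,y,z],rate=60); e,f=av(r,z,5)
    if f[2]>3 or abs(f[:2]).max()>6: break
E
```

```text
115 20.93 gap 32.7 [599.58  47.05 114.99] [ 0.37  0.13 -0.27] sd [0.21 0.02 0.23] [0.49 0.42 0.48]
98 21.45 gap 32.7 [599.45  47.06  97.72] [-0.12 -0.02 -0.46] sd [0.11 0.06 0.16] [0.74 0.67 0.21]
94 21.78 gap 32.4 [599.55  47.11  93.93] [ 0.41 -0.06 -0.03] sd [0.05 0.04 0.06] [0.23 0.61 0.29]
90 22.12 gap 33.1 [599.47  47.16  89.8 ] [-0.02 -0.31 -0.22] sd [0.06 0.02 0.08] [0.29 0.33 0.25]
84 22.45 gap 32.6 [599.37  47.15  83.65] [ 0.01  0.   -0.29] sd [0.08 0.04 0.12] [0.49 0.42 0.48]
78 22.78 gap 32.4 [599.39  47.16  77.69] [ 0.13 -0.17 -0.23] sd [0.08 0.05 0.1 ] [0.31 0.2  0.21]
72 23.12 gap 32.4 [599.38  47.15  71.69] [-0.01 -0.3   0.03] sd [0.07 0.04 0.11] [0.37 0.39 0.28]
67 23.45 gap 32.9 [599.43  47.14  66.76] [ 0.07 -0.37 -0.15] sd [0.08 0.04 0.1 ] [0.6  0.28 0.42]
```

It is over the pin with no side load. Next I press in small steps, watching the spring force.

```bash
python3 - <<'E'
from bench import r
from h import *
x,y=599.6,47.1
L=[]
for z in (65,64,63.5,63,62.5,62,61,60,59,58,57):
    r.move_linear([x,y,z],rate=40); e,f=av(r,z,10); L.append((e[2],f[2]))
    if f[2]>8: break
L=np.array(L); m=L[:,1]>2.2
if m.sum()>2: print(np.polyfit(L[m,0],L[m,1],1))
S,T=r.snapshot('side'),r.snapshot('top')
u,v=proj(S,[599.5,47,70]).astype(int); a=cv2.resize(S['frame'][v-26:v+26,u-26:u+26],(390,390),interpolation=cv2.INTER_CUBIC); print(u-26,v-26)
u,v=proj(T,[599.5,47,70]).astype(int); b=cv2.resize(T['frame'][v-26:v+26,u-26:u+26],(390,390),interpolation=cv2.INTER_CUBIC)
cv2.imwrite('pics/press1.png',np.hstack([a,b]))
E
```

```text
65 23.87 gap 32.2 [599.6  47.1  65. ] [-0.13  0.31 -0.32] sd [0.03 0.02 0.05] [0.47 0.4  0.46]
64 24.28 gap 32.4 [599.58  47.1   63.98] [ 0.17 -0.14 -0.55] sd [0.03 0.02 0.03] [0.47 0.58 0.34]
63.5 24.7 gap 32.7 [599.65  47.08  63.53] [-0.17  0.03 -0.31] sd [0.01 0.02 0.01] [0.27 0.47 0.41]
63 25.12 gap 32.6 [599.67  47.07  63.23] [-0.48 -0.09  1.89] sd [0.01 0.01 0.02] [0.53 0.42 0.27]
62.5 25.53 gap 32.4 [599.67  47.07  62.56] [-0.37 -0.03  2.08] sd [0.01 0.02 0.01] [0.25 0.39 0.34]
62 25.95 gap 32.7 [599.66  47.07  62.03] [-0.3   0.14  2.67] sd [0.02 0.01 0.01] [0.66 0.56 0.5 ]
61 26.37 gap 32.5 [599.66  47.08  61.06] [-0.47 -0.07  3.04] sd [0.01 0.01 0.02] [0.52 0.64 0.62]
60 26.78 gap 32.6 [599.66  47.08  60.07] [-0.67 -0.25  3.65] sd [0.01 0.03 0.01] [0.28 0.5  0.8 ]
59 27.2 gap 32.6 [599.67  47.06  59.08] [-0.56  0.11  4.38] sd [0.02 0.02 0.02] [0.37 0.62 0.3 ]
58 27.62 gap 32.8 [599.67  47.07  58.07] [-0.55  0.01  4.89] sd [0.01 0.01 0.01] [0.64 0.59 0.65]
57 28.03 gap 32.7 [599.68  47.07  57.15] [-0.67  0.06  5.33] sd [0.01 0.02 0.01] [0.49 0.36 0.58]
[-0.56979078 37.93854451]
296 155
```

View pics/press1.png

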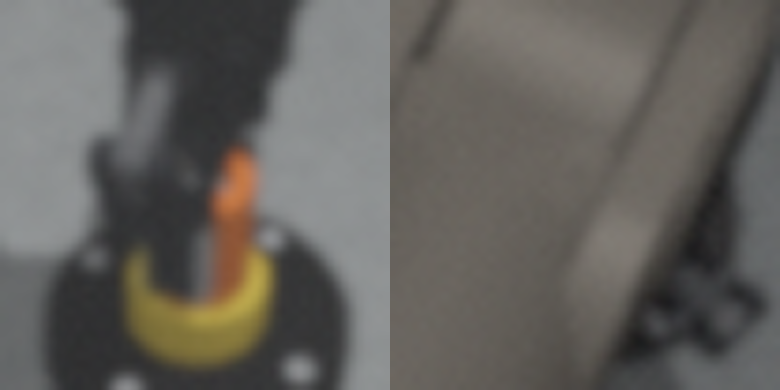

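```bash
python3 - <<'E'
from bench import r
from h import *
x,y=599.6,47.1
for z in (55,54,53.4):
    r.move_linear([x,y,z],rate=15); e,f=av(r,z,10)
r.hold(0.4); e,f=av(r,'held',25)
S=r.snapshot('side')
u,v=proj(S,[599.5,47,70]).astype(int); a=cv2.resize(S['frame'][v-20:v+20,u-20:u+20],(600,600),interpolation=cv2.INTER_CUBIC); print(u-20,v-20)
for z in(36,71,81): print(z,((proj(S,[599.6,47.1,z])-[u-20,v-20]+.5)*15).round(0))
cv2.imwrite('pics/press2.png',a)
E
```

```text
55 28.58 gap 32.5 [599.69  47.05  55.35] [-1.26 -0.01  6.24] sd [0.01 0.01 0.02] [0.69 0.48 0.41]
54 29.0 gap 32.5 [599.69  47.05  54.47] [-1.2   0.4   7.13] sd [0.01 0.02 0.01] [0.52 0.46 0.47]
53.4 29.42 gap 32.6 [599.69  47.03  53.93] [-1.48  0.    7.26] sd [0.01 0.02 0.01] [0.46 0.53 0.34]
held 30.23 gap 32.4 [599.7   47.05  53.94] [-1.64  0.06  7.22] sd [0.01 0.01 0.01] [0.53 0.64 0.61]
302 161
36 [305. 464.]
71 [310. 309.]
81 [311. 264.]
```

View pics/press2.png

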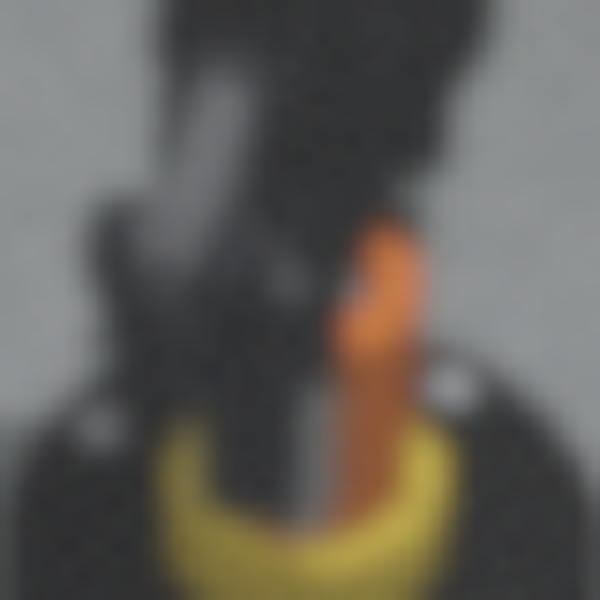

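```bash
python3 - <<'E'
from bench import r
from h import *; import pickle
now=np.mean([r.snapshot('side')['frame'].astype(float) for _ in range(8)],0)
D=pickle.load(open('d0.pkl','rb'))['side']; S2=pickle.load(open('d2.pkl','rb'))[0]
rest=np.mean([D['frame'].astype(float),S2['frame'].astype(float),cv2.imread('pics/tray_S.png').astype(float),cv2.imread('pics/side0.png').astype(float)],0)
print('1mm px', proj(D,[599.6,47.1,46])-proj(D,[599.6,47.1,36]))
yl=lambda f:np.minimum(f[...,1],f[...,2])-f[...,0]
for u in range(313,332):
    o=[]
    for f in(rest,now):
        c=yl(f)[170:215,u]; c=c; t=35
        i=np.nonzero((c[:-1]<t)&(c[1:]>=t))[0]; o.append((170+i+(t-c[i])/(c[i+1]-c[i])).round(2).tolist())
    print(u,o)
np.save('now.npy',now)
av(r,'now',5)
E
```

```text
1mm px [ 0.08939292 -2.89352802]
313 [[186.37], [191.14]]
314 [[185.12], [190.87]]
315 [[184.2], [193.57]]
316 [[183.54], [194.46]]
317 [[183.22], [194.95]]
318 [[183.16], [195.44]]
319 [[183.9, 189.57], [195.86]]
320 [[190.55], [196.27]]
321 [[190.95], [196.41]]
322 [[191.11], [196.27]]
323 [[191.04], [195.94]]
324 [[190.63], [195.38]]
325 [[189.07], [182.46, 194.55]]
326 [[183.49], [181.21, 193.51]]
327 [[183.33], [176.96, 191.38]]
328 [[183.57], [177.01, 188.33]]
329 [[184.22], [188.27]]
330 [[185.63], [188.63]]
331 [[187.35], [189.36]]
now 30.77 gap 32.1 [599.7   47.05  53.96] [-1.63  0.02  6.91] sd [0.01 0.01 0.01] [0.34 0.26 0.38]
```

```bash
python3 - <<'E'
from bench import r
from h import *
x,y=599.6,47.1
c=52.75
r.move_linear([x,y,c],rate=15); e,f=av(r,c,12)
c-=e[2]-53.2
r.move_linear([x,y,c],rate=15); r.hold(.3); e,f=av(r,c,15)
r.hold(1.0); e,f=av(r,'held',15)
S,T=r.snapshot('side'),r.snapshot('top')
cv2.imwrite('pics/final.png',S['frame'])
cv2.imwrite('pics/finalT.png',T['frame'])
E
```

```text
52.75 31.22 gap 32.7 [599.7   47.04  53.35] [-1.71  0.22  7.39] sd [0.02 0.02 0.01] [0.47 0.41 0.42]
52.59561249482886 32.02 gap 32.7 [599.7   47.05  53.22] [-1.55  0.27  7.66] sd [0.01 0.01 0.01] [0.43 0.39 0.74]
held 33.27 gap 32.6 [599.7   47.05  53.23] [-1.58  0.13  7.58] sd [0.01 0.02 0.01] [0.49 0.4  0.43]
```

View pics/final.png

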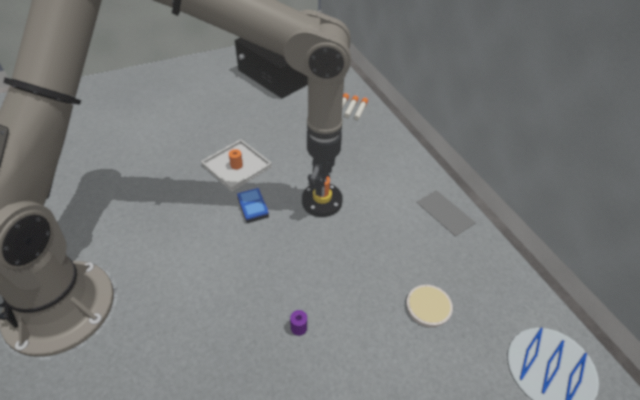

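```bash
python3 - <<'E'
from bench import r
from h import *
av(r,'a',60); r.hold(2.5); av(r,'b',60)
E
```

```text
a 34.37 gap 32.6 [599.7   47.04  53.22] [-1.58  0.33  7.65] sd [0.01 0.02 0.01] [0.55 0.51 0.47]
b 37.87 gap 32.9 [599.7   47.04  53.23] [-1.64  0.15  7.71] sd [0.01 0.02 0.01] [0.53 0.41 0.53]
```

```bash
python3 - <<'E'
from bench import r
from h import *
r.move_linear([599.6,47.1,52.43],rate=10); r.hold(.8); av(r,'end',30)
r.close_job()
E
```

```text
end 39.42 gap 32.7 [599.7   47.04  53.08] [-1.87  0.29  7.74] sd [0.01 0.02 0.01] [0.46 0.41 0.44]
the job is handed in; nothing more can be done
```

I put the narrow-bored sleeve in the reject tray and let go of it. Then I slid the wide one over the pin and pressed it and the collar down to about level with the pin's top. I handed the job in at 39.4 s, still holding it there.

**Reject tray:** the last side picture shows the narrow sleeve standing free in the tray.

**Bystanders:** in that picture the petri dish, slide box and purple look-alike sit where they started. The arm hid the vial there, but I worked nowhere near it.

**Press depth:** my two measures of collar travel disagree by nearly 1 mm.
- **By position:** about 10.2 mm, counted from where the sleeve first touched the collar.
- **By spring force:** about 9.5 mm, from roughly 8.1 N and the nominal spring rate.

I set the final depth so that the 10 mm target lies between the two. Pictures could not settle it, because the gripper hides the rim and the resolution is too coarse.

**Holding steady:** 0.15 mm above the final depth, position and force showed no drift over 3.5 s. After the last small push I watched it for about a second and a half. A side force of about 1.9 N remained at the end.

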